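# Close up the carrier rack by one notch

## Task

The small wafer carrier has too much play between the two stops of the notched rack. Take the stop with the tall flat grip tab, lift it out of its notch, and lower it into the next notch towards the carrier so that it sits fully down and square across the rack, then let go. Do not disturb the carrier, and leave the stop with the round knob in its notch: that gap is finger room.

Things in the scene. Friction and masses are not known exactly. Their poses are not given: they have to be found in the camera images.
- rack: Fixed grey rack, 124 (x) by 376 (y, its length) by 66 mm. Origin: centre of underside. Two 12 mm walls at x = -50, +50 mm on a 10 mm base. Seven notch pairs at y = -150, -100 .. 150 mm, 24 mm wide, flared mouths, floors at z = 40, tooth tops at z = 66 mm. Carrier stands near y = 0; stops start at y = +100 and -100 (which is which varies). Clutter in the end bays, below z = 35 mm.
- tab_stop: Loose white stop, 0.08-0.17 kg: crossbar 130 (x) by 16 (y) by 24 mm lying across the rack in a notch pair, 4 mm play each way. Origin: centre of crossbar's underside, 40 mm over the bench when seated. Axes like the rack's. Plate 70 by 10 mm hangs 24 mm below it, between the walls. Grip tab on top, 30 (x) by 16 (y) mm, 24 to 70 mm above origin. Lift over 26 mm to pass the teeth.
- knob_stop: The other white stop, to be left alone: same crossbar and plate, with a low round knob 30 mm across instead of the tab (top 48 mm above its origin, 88 mm above the bench). Origin and axes as for the tab stop.
- carrier: Small open-topped wafer carrier of cream plastic, 64 (x) by 56 (y) by 46 mm, loose on the rack's base between the walls near the rack's middle; top 56 mm above the bench. Origin: centre of its underside, 10 mm above the bench.
Not all that is in view belongs to the job. What is shaped like the tab_stop but orange is not meant.

How it is judged:
By the outcome, as a careful person would: the job done as asked, in the order asked, and still so for the second after the job is handed in, with the robot touching nothing.
It also fails if it takes over 32 s, if anything falls off the work surface, if the arm or the gripper's body presses on something with over 40 N, if the wrist force passes 120 N, or if a joint passes its speed limit or range.

## Robot

A 6-joint arm with a two-finger parallel gripper is mounted at the origin on the work surface. World frame = base frame: x ahead of the robot, y to its left, z up, the work surface at z = 0. Lengths are in m, angles in rad, forces in N, time in s.
With the tool pointing down it reaches from about 0.375 to 0.825 m from the base axis. Payload 5.5 kg.
Tool frame: the origin (TCP) lies on the centre line of the jaws, within the pads' length; the fingertips stand 8 mm ahead of it and the grasp point (between the pads) lies 11 mm behind it (r.finger_overhang is the distance from the TCP to the fingertips, in m); z points along the fingers, y is the direction in which the jaws open and shut (so a half turn about z gives the same grasp; the last joint's range is limited). The gripper opens to 85 mm and grips with 20 to 120 N. Pads are 22 mm wide; open, the fingers measure 114 mm over their backs; the gripper's body (76 mm by 85 mm) begins 54 mm behind the grasp point. The pads swing forward as they close: fully open they stand 13 mm farther back than shut.
Start: joints at [1.208, 0.314, -0.047, 1.21, 0, 1.571], TCP at [0.213, 0.561, 0.239] pointing down, gripper open.
Joint ranges: [-2.67, 2.67], [-0.69, 1.73], [-1.03, 1.25], [-2.08, 2.16], [-1.42, 1.45], [-3.14, 3.14]. Speed limits (rad/s): [2.39, 2.39, 3.01, 3.14, 3.14, 3.14].

## Interface

Orientations are given as a unit quaternion [w, x, y, z].
In Python, from workcell import r gives the robot as it stands. The module is installed in compiled form; this text tells all that it offers.
- The arm moves only by the tool servo_tool, never from a script. Its argument "targets" is a list of rows, each an object with "grip": the gripper's target within -1 to 1 (shut at 1, half-way at 0, fully open at -1); "slide": the shift along the tool's x, y, z in cm, a list of three; "yaw": the turn about the tool's z in rad. In form: [{"grip": grip, "slide": [x, y, z], "yaw": yaw}, ...]. A call has 1 to 5 rows; each row is the pose to reach, as a shift and turn from the pose measured when the call began, along the tool's axes at that moment; what a row does not reach only later rows make up. A row lasts 1/8 s, in which the tool goes at most 62.5 mm and 10.7 degrees, less where a joint would pass 70% of its speed; a pose out of reach is approached as far as the arm can. A call with a gripper value outside its range is refused whole. The fingers move at their own pace and stop on an object; "newtons" is the grip in N (left out, the last holds). Time passes only in rows, so rows that repeat a pose let the fingers close. It gives the time, the measured TCP pose, the force and the opening at its end, in the units of the state.
- r.get_obs(): the state, without advancing time (a new reading comes with each control period).
- r.snapshot(name): name is "scene" or "top" or "wrist"; returns the picture (384x512x3 uint8, red, green, blue); there is no depth.
- r.calibration(name): a dict with "K" (3x3 intrinsics, pixels), "D" ([k1, k2, p1, p2, k3] as OpenCV has them; the pictures are not rectified), "R" (3x3) and "t" (3): a world point X has camera coordinates R X + t; the wrist camera has in their place "T_tool_cam" (4x4, takes a point from camera to tool coordinates, whose origin is the TCP and whose axes are the flange's). Camera axes: x right, y down, z forward; pixel columns grow to the right and rows downward; lengths in m; the calibration is good to about 2 mm. A picture is of the moment at which its call begins: read the wrist's pose just before it. calibration takes no time and is no camera call.
- r.hand_in(): hands the job in, once; it reports no verdict.
The state is a dict: "t": time; "joint_pos": joint angles; "joint_vel": joint speeds; "joint_efforts": joint torques, N m; "tool_pos": TCP position; "tool_rot": TCP orientation; "wrist_force": force on the tool from outside, world axes, zero at the start; "ft_torque": the same for the moment, N m; "finger_gap": finger opening in m.
Only numpy, scipy, OpenCV 4.12 (cv2) and the standard library are available. Lean on these libraries where they do the work, as an engineer would, in place of code of your own. Each camera call takes 0.05 s, during which the arm holds its last target.

## Working session

There is one attempt and no reset: what is moved stays moved. The work goes in short steps, Python scripts to look and compute and a tool call to move; the robot and the scene stay as the last step left them, time stands still between calls to the robot, and variables do not carry over. Pictures are saved under pics/ and viewed, and the job is handed in when it is done.

Besides the shell and the picture viewer there is one more tool, called after "Call:" by a JSON object that holds its "name" and its "arguments", one argument or row to a line. servo_tool: Moves the arm, as the interface text tells. Its arguments: {"type":"object","properties":{"targets":{"type":"array","items":{"type":"object","properties":{"grip":{"type":"number"},"slide":{"type":"array","items":{"type":"number"}},"yaw":{"type":"number"}}}},"newtons":{"type":"number"}},"required":["targets"]}

```bash
mkdir -p pics; cat > h.py <<'E'
import numpy as np, cv2
from workcell import r
from scipy.spatial.transform import Rotation as Ro
def cam(n, obs=None):
    c=r.calibration(n); K=np.array(c["K"]);D=np.array(c["D"],float)
    if n=="wrist":
        T=np.array(c["T_tool_cam"]); o=obs or r.get_obs()
        q=o["tool_rot"]; Rt=Ro.from_quat([q[1],q[2],q[3],q[0]]).as_matrix()
        Rwc=Rt@T[:3,:3]; C=Rt@T[:3,3]+np.array(o["tool_pos"])
        return K,D,Rwc.T,-Rwc.T@C
    return K,D,np.array(c["R"]),np.array(c["t"])
def ray(cm,px,z):
    K,D,R,t=cm
    u=cv2.undistortPoints(np.array(px,float).reshape(-1,1,2),K,D).reshape(-1,2)
    d=np.c_[u,np.ones(len(u))]@R; C=-R.T@t
    return C+d*((z-C[2])/d[:,2])[:,None]
def proj(cm,P):
    K,D,R,t=cm
    return cv2.projectPoints(np.array(P,float).reshape(-1,1,3),cv2.Rodrigues(R)[0],t,K,D)[0].reshape(-1,2)
def snap(n,f):
    im=r.snapshot(n); cv2.imwrite(f"pics/{f}.png",im[:,:,::-1]); return im
E
python3 - <<'E'
from h import *
o=r.get_obs(); print(o)
for n in("scene","top","wrist"): snap(n,n+"0")
for n in("scene","top"):
    K,D,R,t=cam(n);print(n,-R.T@t,R[2])
E
```

```text
{'t': 0.0, 'joint_pos': array([ 1.20801237e+00,  3.14240250e-01, -4.80831636e-02,  1.21018239e+00,
       -5.98842352e-06,  1.57084190e+00]), 'joint_vel': array([ 1.61883999e-04, -6.35500271e-04,  2.10173867e-03, -1.32475427e-05,
        1.85722950e-04, -9.79701447e-04]), 'joint_efforts': array([-1.26566629e-04, -5.39588284e+01,  3.39748299e+01,  1.92092214e-02,
       -1.36895974e-04, -4.68705565e-06]), 'tool_pos': array([0.21272984, 0.56042259, 0.23842422]), 'tool_rot': array([-1.51229300e-04,  1.80421233e-01,  9.83589065e-01, -8.41257094e-04]), 'wrist_force': array([ 0.26424716, -1.22331432,  0.18825207]), 'ft_torque': array([-0.00286129,  0.0388275 ,  0.03170674]), 'finger_gap': 0.08543625831353284}
scene [ 1.02021948 -0.23053856  0.62993713] [-0.62550507  0.26258401 -0.7347061 ]
top [ 0.46042617 -0.05143241  0.87784748] [ 0.12808002  0.00813746 -0.99173045]
```

View pics/scene0.png

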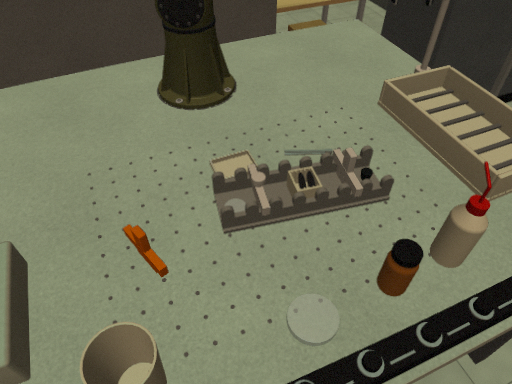

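View pics/top0.png

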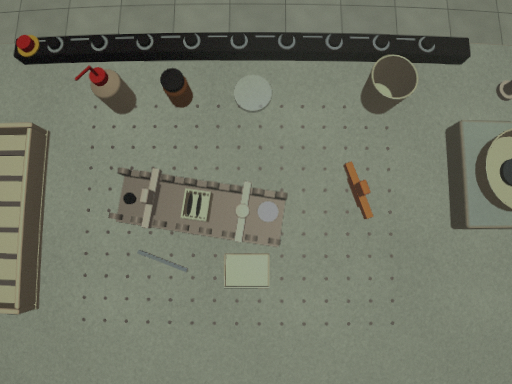

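View pics/wrist0.png

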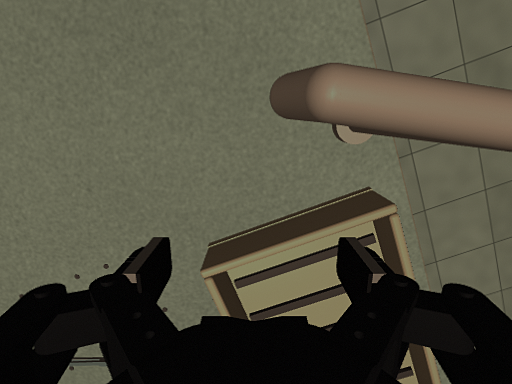

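```bash
python3 - <<'E'
from h import *
a=cv2.imread("pics/top0.png")[155:255,100:300]; b=cv2.imread("pics/scene0.png")[135:235,200:400]
cv2.imwrite("pics/crop0.png",np.vstack([cv2.resize(x,(600,300),interpolation=2) for x in(a,b)]))
c=cam("top")
print(ray(c,[[149,197],[243,211],[196,205]],0.064).round(3))
print(ray(c,[[118,170],[286,194],[281,243],[112,217]],0.066).round(3))
print(proj(c,[[.5,0,0],[.6,0,0],[.5,.1,0]]))
w=cam("wrist");print("wristcam",-w[2].T@w[3], w[2][2])
E
```

```text
[[ 0.543  0.187  0.064]
 [ 0.514 -0.015  0.064]
 [ 0.526  0.085  0.064]]
[[ 0.601  0.258  0.066]
 [ 0.551 -0.106  0.066]
 [ 0.448 -0.095  0.066]
 [ 0.499  0.265  0.066]]
[[237.53292211 219.06724709]
 [238.10194172 175.63152294]
 [193.78691295 218.70448067]]
wristcam [0.15058946 0.58492364 0.37228299] [ 0.24523559 -0.09347243 -0.96494684]
```

View pics/crop0.png

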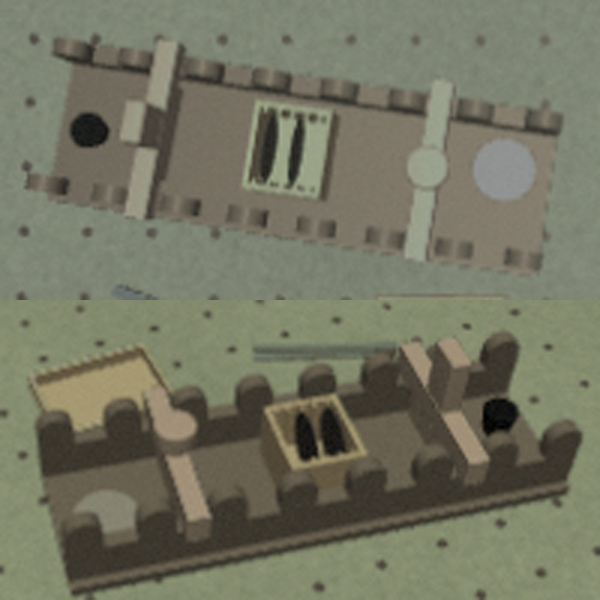

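```bash
cat >> h.py <<'E'
def rel(target, yawdir, obs=None):
    "slide in cm (tool axes) to target and yaw (about tool z) so that tool y lies along yawdir"
    o=obs or r.get_obs(); q=o["tool_rot"]; Rt=Ro.from_quat([q[1],q[2],q[3],q[0]]).as_matrix()
    s=Rt.T@(np.array(target)-o["tool_pos"])*100
    d=Rt.T@np.array([yawdir[0],yawdir[1],0]); yw=np.arctan2(-d[0],d[1])
    yw=(yw+np.pi/2)%np.pi-np.pi/2
    return s.round(2),round(float(yw),3),Rt.round(3).tolist()
E
python3 - <<'E'
from h import *
im=cv2.imread("pics/top0.png"); c=cam("top")
# bar endpoints in crop -> px (crop/3+offset)
f=lambda x,y:(x/3+100-.33,y/3+155-.33)
bar=ray(c,[f(168,41),f(138,216)],.064); knob=ray(c,[f(441,82),f(416,258)],.064)
tab=ray(c,[f(133,121)],.110)
print(bar.round(4),bar.mean(0),knob.round(4),knob.mean(0),tab)
y=bar.mean(0)-knob.mean(0);print(np.linalg.norm(y),y/np.linalg.norm(y)); b=bar[0]-bar[1];print(np.linalg.norm(b),np.degrees(np.arctan2(b[1],b[0])),np.degrees(np.arctan2(-y[0],y[1])))
o=r.get_obs()
print(rel([bar.mean(0)[0]-.03,bar.mean(0)[1],.20],y[:2]/np.linalg.norm(y)))
T=np.array(r.calibration("wrist")["T_tool_cam"]);print(T.round(3))
E
```

```text
[[0.6049 0.175  0.064 ]
 [0.4792 0.1917 0.064 ]] [0.54204468 0.18333988 0.064     ] [[ 0.5762 -0.0222  0.064 ]
 [ 0.4519 -0.006   0.064 ]] [ 0.51401747 -0.01410886  0.064     ] [[0.5419146  0.18396037 0.11      ]]
0.19942800560513013 [0.140538   0.99007529 0.        ]
0.12688061271694098 -7.536575809354359 -8.078979135789412
(array([-41.36, -24.64,   3.9 ]), -0.222, [[-0.935, 0.355, -0.0], [0.355, 0.935, -0.001], [-0.0, -0.001, -1.0]])
[[-0.001 -0.965 -0.262  0.067]
 [ 1.    -0.001  0.001  0.001]
 [-0.001 -0.262  0.965 -0.134]
 [ 0.     0.     0.     1.   ]]
```

Call:
{"name": "servo_tool", "arguments": {
  "targets": [
    {"grip": -1, "slide": [-5.2, -2.5, 0.4], "yaw": -0.1},
    {"grip": -1, "slide": [-10.4, -5, 0.8], "yaw": -0.222},
    {"grip": -1, "slide": [-15.6, -7.5, 1.2], "yaw": -0.222},
    {"grip": -1, "slide": [-20.8, -10, 1.6], "yaw": -0.222},
    {"grip": -1, "slide": [-26, -12.5, 2], "yaw": -0.222}
  ],
  "newtons": 40
}}

```text
t: 0.78
tool_pos: [0.4124, 0.3499, 0.2185]
tool_rot: [-0.0, 0.07, 0.998, -0.001]
wrist_force: [0.4, 0.9, 0.3]
finger_gap: 0.0856
```

```bash
python3 - <<'E'
from h import *
print(rel([.572,.183,.20],[.1405,.99]))
E
```

```text
(array([-18.14, -14.29,   1.87]), 0.0, [[-0.99, 0.14, -0.0], [0.14, 0.99, -0.001], [0.0, -0.001, -1.0]])
```

Call:
{"name": "servo_tool", "arguments": {
  "targets": [
    {"grip": -1, "slide": [-4.5, -3.6, 0.5], "yaw": 0},
    {"grip": -1, "slide": [-9, -7.1, 1], "yaw": 0},
    {"grip": -1, "slide": [-13.5, -10.7, 1.5], "yaw": 0},
    {"grip": -1, "slide": [-18.1, -14.3, 1.9], "yaw": 0},
    {"grip": -1, "slide": [-18.1, -14.3, 1.9], "yaw": 0}
  ]
}}

```text
t: 1.4
tool_pos: [0.5736, 0.1796, 0.1987]
tool_rot: [-0.0, 0.073, 0.997, -0.001]
wrist_force: [-1.4, 0.6, 0.3]
finger_gap: 0.085
```

```bash
python3 - <<'E'
from h import *
o=r.get_obs();print(o["tool_pos"])
im=snap("wrist","wrist1");cv2.imwrite("pics/wrist1b.png",cv2.resize(im[:,:,::-1],(800,600),interpolation=2))
c=cam("wrist",o)
B=np.array([.5420,.1833,0]);Y=np.array([.1405,.99,0]);X=np.array([.99,-.1405,0])
print(proj(c,[B+[0,0,.11],B+.065*X+[0,0,.064],B-.065*X+[0,0,.064]])*800/512)
E
```

```text
[0.57357796 0.17964082 0.19870021]
[[393.39200912 256.40795223]
 [394.7029847  343.78973559]
 [393.22734165 132.69354028]]
```

View pics/wrist1b.png

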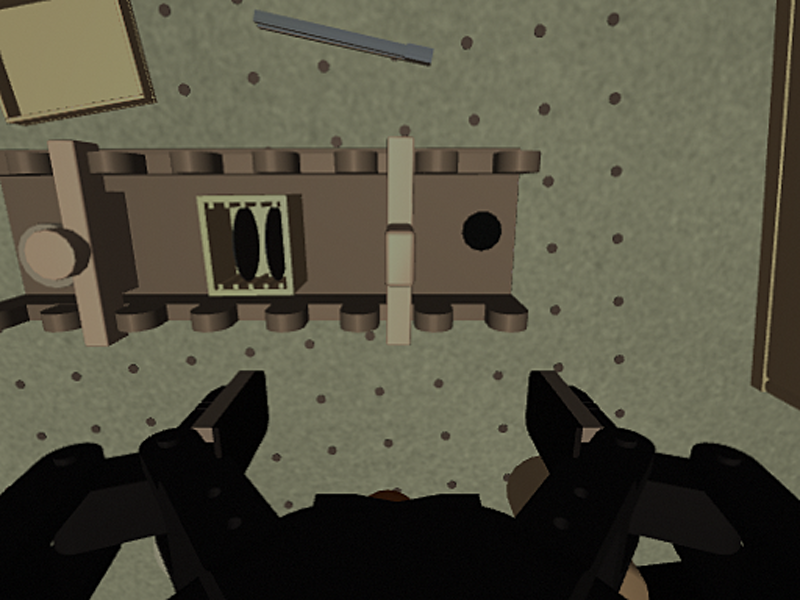

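Seen: white tab stop at (400,256) in the enlarged wrist view, or (145,197) in top. It has the tall flat tab, so it is the one meant. The knob stop is at (55,250), or (243,211) in top; the orange decoy is at (360,190) in top. The carrier is at (248,245).

```bash
python3 - <<'E'
from h import *
o=r.get_obs();c=cam("wrist",o);s=512/800
a=cv2.imread("pics/wrist1.png")[80:225,225:295];cv2.imwrite("pics/c1.png",cv2.resize(a,None,fx=4,fy=4,interpolation=2))
P=lambda pts,z:ray(c,(np.array(pts,float)+.5)*s-.5,z)
b=P([[400,138],[399,344]],.064);print(b.round(4),b.mean(0).round(4),np.degrees(np.arctan2(*(b[1]-b[0])[[1,0]])))
t=P([[387,232],[413,232],[413,286],[387,286]],.11);print(t.round(4),t.mean(0).round(4))
# rack end-tooth rows (z=.066)
w1=P([[90,157],[517,152]],.066);w2=P([[300,309],[507,310]],.066)
for w in(w1,w2):d=w[1]-w[0];print(np.degrees(np.arctan2(-d[0],d[1])))
# teeth tops near walls: gap midpoints around bar
print("teeth front",P([[361,311],[433,311]],.066).round(4),P([[356,155],[437,155]],.066).round(4))
ca=P([[197,197],[288,195],[293,294],[208,294]],.056);print("carrier",ca.mean(0).round(4))
E
```

```text
[[0.4794 0.1973 0.064 ]
 [0.6053 0.1786 0.064 ]] [0.5423 0.1879 0.064 ] -8.462727563407444
[[0.5276 0.1834 0.11  ]
 [0.5295 0.1965 0.11  ]
 [0.5574 0.1927 0.11  ]
 [0.5554 0.1792 0.11  ]] [0.5425 0.188  0.11  ]
-7.728589414942699
-8.553327025019234
teeth front [[0.5789 0.1578 0.066 ]
 [0.5855 0.2034 0.066 ]] [[0.4851 0.1706 0.066 ]
 [0.4919 0.2173 0.066 ]]
carrier [0.5288 0.0913 0.056 ]
```

View pics/c1.png

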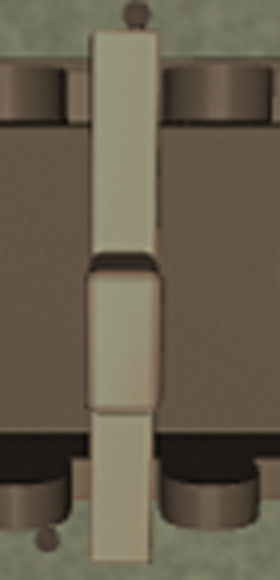

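Call:
{"name": "servo_tool", "arguments": {
  "targets": [
    {"grip": -1, "slide": [3.2, 0.25, 1], "yaw": 0},
    {"grip": -1, "slide": [3.2, 0.25, 5], "yaw": 0},
    {"grip": -0.2, "slide": [3.2, 0.25, 9], "yaw": 0},
    {"grip": -0.2, "slide": [3.2, 0.25, 11.7], "yaw": 0},
    {"grip": -0.2, "slide": [3.2, 0.25, 11.7], "yaw": 0}
  ]
}}

```text
t: 2.08
tool_pos: [0.5378, 0.1885, 0.08]
tool_rot: [-0.003, 0.071, 0.997, -0.002]
wrist_force: [0.2, 0.1, -0.3]
finger_gap: 0.0512
```

```bash
python3 - <<'E'
from h import *
o=r.get_obs();print(o["t"],o["tool_pos"],o["finger_gap"])
im=snap("wrist","wrist2");im2=snap("scene","scene2")
cv2.imwrite("pics/v2.png",np.hstack([im[:,:,::-1][:, 100:412],cv2.resize(im2[:,:,::-1][100:240,200:400],(488,384),interpolation=2)]))
E
```

```text
2.075 [0.53776147 0.18850119 0.07999011] 0.05115167191019931
```

View pics/v2.png

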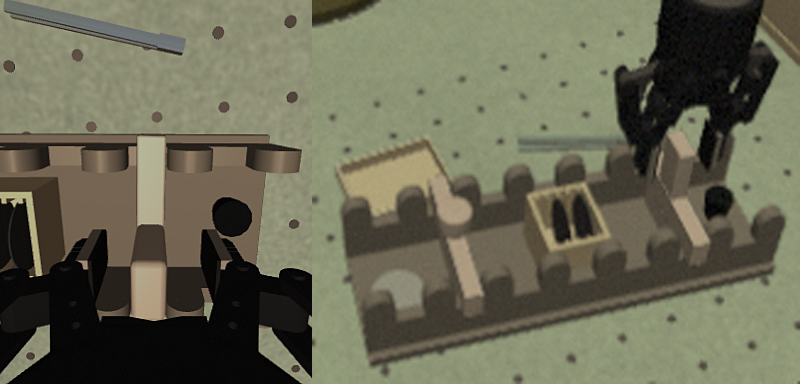

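```bash
python3 - <<'E'
from h import *
o=r.get_obs();c=cam("wrist",o)
a=cv2.imread("pics/wrist2.png")[120:330,200:300];cv2.imwrite("pics/c2.png",cv2.resize(a,None,fx=2.8,fy=2.8,interpolation=2))
t=ray(c,[[233,262],[265,262],[264,319],[231,319]],.11);print(t.round(4),t.mean(0).round(4))
b=ray(c,[[251,136]],.064);print(b)
print(o["tool_pos"],rel([.5424,.1872,.081],[.1435,.99]))
E
```

```text
[[0.5314 0.1821 0.11  ]
 [0.5333 0.1956 0.11  ]
 [0.5617 0.1914 0.11  ]
 [0.5596 0.1766 0.11  ]] [0.5465 0.1864 0.11  ]
[[0.48298659 0.19652264 0.064     ]]
[0.54046222 0.18899283 0.08274439] (array([-0.22, -0.15,  0.17]), 0.001, [[-0.99, 0.142, -0.002], [0.142, 0.99, -0.001], [0.001, -0.001, -1.0]])
```

View pics/c2.png

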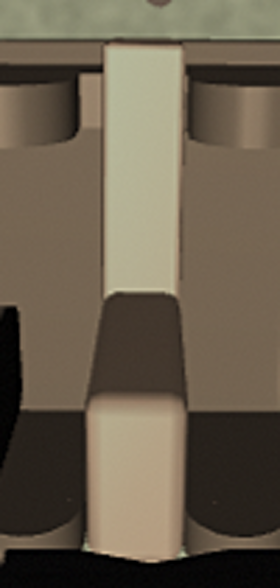

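Call:
{"name": "servo_tool", "arguments": {
  "targets": [
    {"grip": -0.2, "slide": [-0.25, -0.2, 0.15], "yaw": 0},
    {"grip": -0.2, "slide": [-0.25, -0.2, 0.15], "yaw": 0},
    {"grip": 1, "slide": [-0.25, -0.2, 0.15], "yaw": 0},
    {"grip": 1, "slide": [-0.25, -0.2, 0.15], "yaw": 0},
    {"grip": 1, "slide": [-0.25, -0.2, 0.15], "yaw": 0}
  ],
  "newtons": 35
}}

```text
t: 2.8
tool_pos: [0.5428, 0.1866, 0.0814]
tool_rot: [-0.001, 0.071, 0.997, -0.001]
wrist_force: [0.1, 0.0, 2.2]
finger_gap: 0.0158
```

Call:
{"name": "servo_tool", "arguments": {
  "targets": [
    {"grip": 1, "slide": [0, 0, 0], "yaw": 0},
    {"grip": 1, "slide": [0, 0, 0], "yaw": 0}
  ]
}}

```text
t: 3.05
tool_pos: [0.5428, 0.1866, 0.0814]
tool_rot: [-0.001, 0.071, 0.997, -0.001]
wrist_force: [0.2, -1.0, 1.3]
finger_gap: 0.0156
```

```bash
python3 - <<'E'
from h import *
o=r.get_obs();print(o["t"],o["tool_pos"],o["finger_gap"],o["wrist_force"],o["ft_torque"])
print(rel([.5427,.1868,.081],[.1435,.99]))
im=snap("wrist","wrist3");im2=snap("scene","scene3")
cv2.imwrite("pics/v3.png",np.hstack([im[:,:,::-1][:, 100:412],cv2.resize(im2[:,:,::-1][100:240,200:400],(488,384),interpolation=2)]))
E
```

```text
3.05 [0.54275661 0.1865706  0.08143205] 0.015637600327055325 [ 0.18678439 -1.00999773  1.34754872] [-0.01885583  0.01773527 -0.01651774]
(array([0.01, 0.02, 0.04]), 0.001, [[-0.99, 0.142, -0.001], [0.142, 0.99, -0.001], [0.001, -0.001, -1.0]])
```

View pics/v3.png

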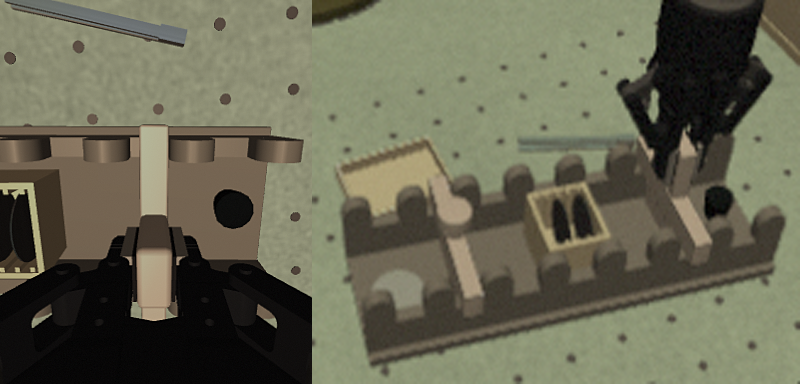

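Call:
{"name": "servo_tool", "arguments": {
  "targets": [
    {"grip": 1, "slide": [0, 0, -1], "yaw": 0},
    {"grip": 1, "slide": [0, 0, -2.5], "yaw": 0},
    {"grip": 1, "slide": [0, 0, -4], "yaw": 0},
    {"grip": 1, "slide": [0, 0, -4.2], "yaw": 0},
    {"grip": 1, "slide": [0, 0, -4.2], "yaw": 0}
  ]
}}

```text
t: 3.78
tool_pos: [0.543, 0.1867, 0.1238]
tool_rot: [-0.0, 0.071, 0.997, -0.001]
wrist_force: [-0.4, -0.1, -1.8]
finger_gap: 0.0153
```

Call:
{"name": "servo_tool", "arguments": {
  "targets": [
    {"grip": 1, "slide": [0, -1.5, 0], "yaw": 0},
    {"grip": 1, "slide": [0, -3, 0], "yaw": 0},
    {"grip": 1, "slide": [0, -4.4, 0], "yaw": 0},
    {"grip": 1, "slide": [0, -5, 0], "yaw": 0},
    {"grip": 1, "slide": [0, -5, 0], "yaw": 0}
  ]
}}

```text
t: 4.4
tool_pos: [0.5359, 0.1366, 0.1239]
tool_rot: [-0.0, 0.072, 0.997, -0.0]
wrist_force: [1.1, 1.3, -1.3]
finger_gap: 0.0155
```

```bash
python3 - <<'E'
from h import *
o=r.get_obs();print(o["t"],o["tool_pos"],o["finger_gap"],o["wrist_force"],o["ft_torque"])
print(rel(np.array([.5428,.1866,.1234])-.05*np.array([.1420,.99,0]),[.1435,.99]))
im=snap("wrist","wrist4");im2=snap("scene","scene4")
cv2.imwrite("pics/v4.png",np.hstack([im[:,:,::-1][:, 100:412],cv2.resize(im2[:,:,::-1][100:240,200:400],(488,384),interpolation=2)]))
E
```

```text
4.4 [0.53586261 0.136592   0.12388163] 0.015544094531169122 [ 1.13407529  1.28820332 -1.30539686] [ 0.05712557 -0.01722975 -0.00430826]
(array([0.02, 0.05, 0.05]), -0.0, [[-0.99, 0.143, -0.001], [0.143, 0.99, -0.001], [0.001, -0.001, -1.0]])
```

View pics/v4.png

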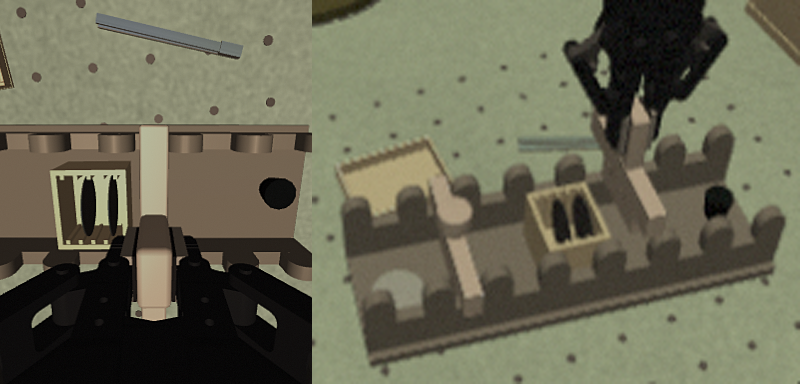

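The stop is held level over the next notch, with the bar at about (154,170) between the teeth at (117,142) and (188,142). The carrier hasn't moved. Lowering now.

Call:
{"name": "servo_tool", "arguments": {
  "targets": [
    {"grip": 1, "slide": [0, 0, 0.8], "yaw": 0},
    {"grip": 1, "slide": [0, 0, 1.6], "yaw": 0},
    {"grip": 1, "slide": [0, 0, 2.4], "yaw": 0},
    {"grip": 1, "slide": [0, 0, 3.0], "yaw": 0},
    {"grip": 1, "slide": [0, 0, 3.0], "yaw": 0}
  ]
}}

```text
t: 5.12
tool_pos: [0.5355, 0.1372, 0.0932]
tool_rot: [-0.001, 0.071, 0.997, -0.001]
wrist_force: [0.3, 0.8, -1.3]
finger_gap: 0.0155
```

Call:
{"name": "servo_tool", "arguments": {
  "targets": [
    {"grip": 1, "slide": [0, 0, 0.5], "yaw": 0},
    {"grip": 1, "slide": [0, 0, 0.9], "yaw": 0},
    {"grip": 1, "slide": [0, 0, 1.2], "yaw": 0},
    {"grip": 1, "slide": [0, 0, 1.25], "yaw": 0},
    {"grip": 1, "slide": [0, 0, 1.25], "yaw": 0}
  ]
}}

```text
t: 5.75
tool_pos: [0.5354, 0.1371, 0.0814]
tool_rot: [-0.001, 0.071, 0.997, -0.001]
wrist_force: [-2.3, -0.4, 5.3]
finger_gap: 0.0158
```

```bash
python3 - <<'E'
from h import *
o=r.get_obs();print(o["t"],o["tool_pos"],o["finger_gap"],o["wrist_force"],o["ft_torque"])
im=snap("wrist","wrist5");im2=snap("scene","scene5")
cv2.imwrite("pics/v5.png",np.hstack([im[:,:,::-1][:, 100:412],cv2.resize(im2[:,:,::-1][100:240,200:400],(488,384),interpolation=2)]))
E
```

```text
5.75 [0.53540063 0.13714735 0.08141208] 0.01582454718809179 [-2.25698174 -0.40770826  5.34991634] [-2.06878852e-01  6.21388888e-01  3.00164265e-05]
```

View pics/v5.png

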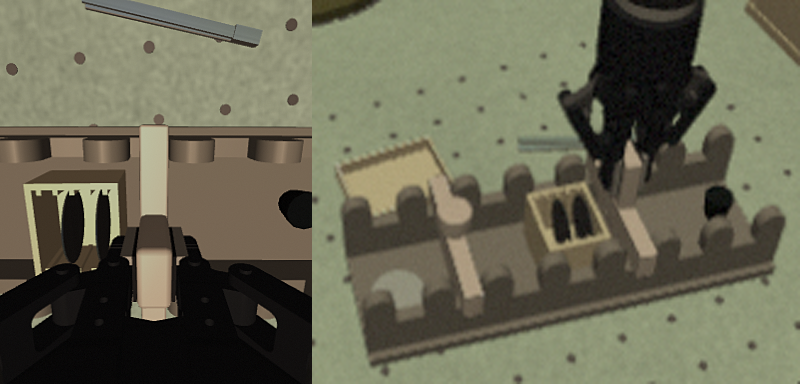

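The TCP is at 81.4 mm, the same height as when I grasped the seated stop, and floor contact reads about 7 N, so it is seated. Opening a little and retreating.

Call:
{"name": "servo_tool", "arguments": {
  "targets": [
    {"grip": 0.3, "slide": [0, 0, 0], "yaw": 0},
    {"grip": 0.3, "slide": [0, 0, 0], "yaw": 0},
    {"grip": 0.3, "slide": [0, 0, 0], "yaw": 0}
  ]
}}

```text
t: 6.22
tool_pos: [0.5354, 0.1372, 0.0813]
tool_rot: [-0.001, 0.071, 0.997, -0.001]
wrist_force: [0.0, -0.6, 0.0]
finger_gap: 0.03
```

Call:
{"name": "servo_tool", "arguments": {
  "targets": [
    {"grip": 0.3, "slide": [0, 0, -2], "yaw": 0},
    {"grip": 0.3, "slide": [0, 0, -5], "yaw": 0},
    {"grip": 0.3, "slide": [0, 0, -9], "yaw": 0},
    {"grip": 0.3, "slide": [-2, 0, -13], "yaw": 0},
    {"grip": 0.3, "slide": [-3, 0, -14], "yaw": 0}
  ]
}}

```text
t: 6.85
tool_pos: [0.5677, 0.1333, 0.2245]
tool_rot: [0.002, 0.071, 0.997, 0.0]
wrist_force: [0.1, 0.3, -0.1]
finger_gap: 0.0296
```

Call:
{"name": "servo_tool", "arguments": {
  "targets": [
    {"grip": 0.3, "slide": [0, 0, 0], "yaw": 0},
    {"grip": 0.3, "slide": [0, 0, 0], "yaw": 0}
  ]
}}

```text
t: 7.1
tool_pos: [0.5671, 0.1333, 0.2238]
tool_rot: [0.001, 0.071, 0.997, 0.0]
wrist_force: [0.3, 0.1, -0.2]
finger_gap: 0.0303
```

```bash
python3 - <<'E'
from h import *
o=r.get_obs();print(o["t"],o["tool_pos"],o["finger_gap"],o["wrist_force"])
im=snap("wrist","wrist6");im2=snap("scene","scene6")
cv2.imwrite("pics/v6.png",cv2.resize(im[:,:,::-1],(800,600),interpolation=2))
cv2.imwrite("pics/v6s.png",cv2.resize(im2[:,:,::-1][100:240,200:400],(800,560),interpolation=2))
E
```

```text
7.1 [0.56711818 0.1332946  0.22383591] 0.030268795916339197 [ 0.31895639  0.126374   -0.1890365 ]
```

View pics/v6.png

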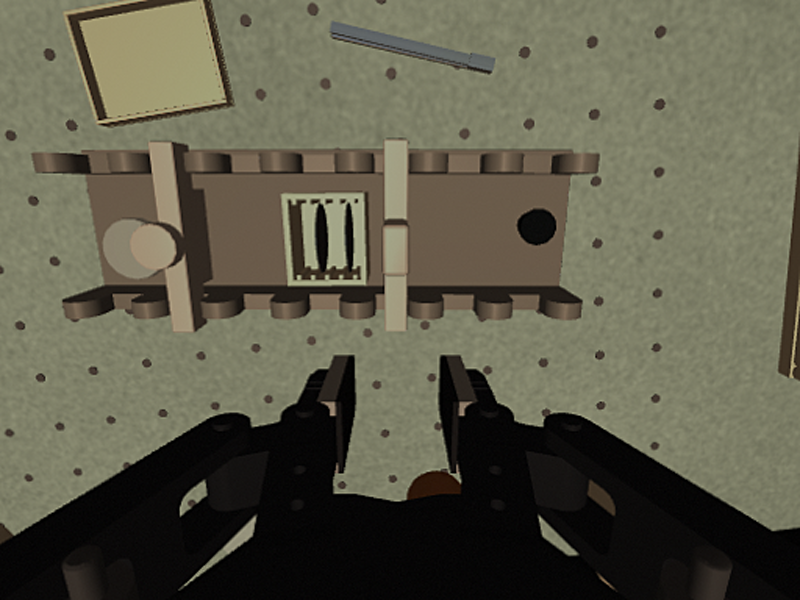

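View pics/v6s.png

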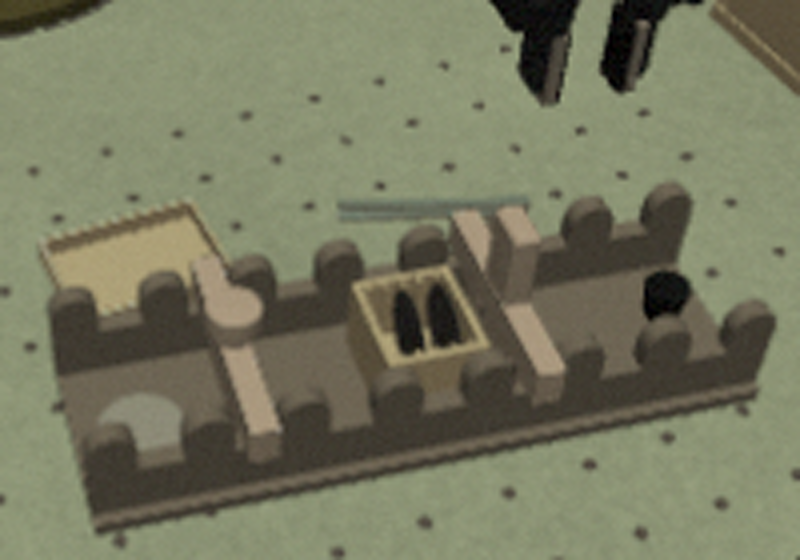

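```bash
python3 - <<'E'
from h import *
o=r.get_obs();c=cam("wrist",o);s=512/800
P=lambda pts,z:ray(c,(np.array(pts,float)+.5)*s-.5,z)
b=P([[396,139],[396,330]],.064);print(b.mean(0).round(4),np.linalg.norm(b[1]-b[0]),np.degrees(np.arctan2(*(b[1]-b[0])[[1,0]])))
k=P([[169,142],[185,331]],.064);print("knob",k.mean(0).round(4),np.linalg.norm(k[1]-k[0]))
print("spacing",np.linalg.norm(b.mean(0)-k.mean(0)))
print("carrier",P([[282,194],[367,194],[368,285],[290,285]],.056).mean(0).round(4))
im=snap("top","top6")
a=cv2.imread("pics/top0.png")[155:255,100:300];b=cv2.imread("pics/top6.png")[155:255,100:300]
cv2.imwrite("pics/cmp.png",np.vstack([cv2.resize(x,(600,300),interpolation=2) for x in(a,b)]))
E
```

```text
[0.5353 0.1382 0.064 ] 0.12774767042711335 -8.24216761259143
knob [ 0.5154 -0.0081  0.064 ] 0.1271129057835569
spacing 0.14761564358559381
carrier [0.53   0.0906 0.056 ]
```

View pics/cmp.png

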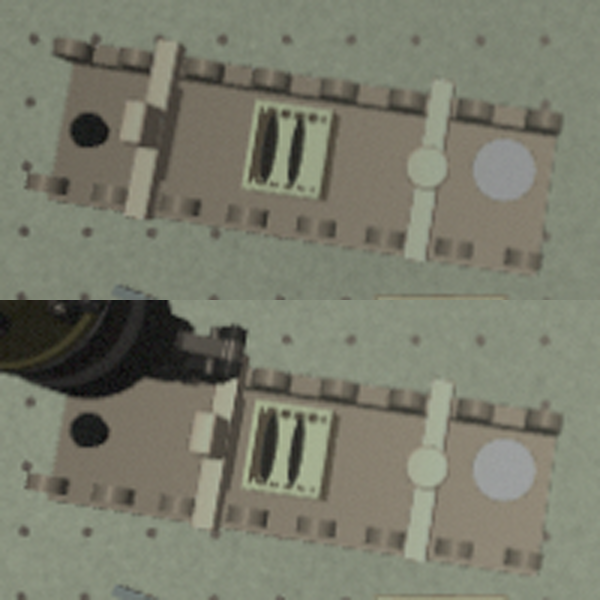

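The before and after top crops show the carrier (290,150) and the knob stop (427,167) at the same pixels. The tab stop sits one notch nearer the carrier, parallel to the knob stop's bar.

```bash
python3 -c "
from workcell import r
print(r.hand_in(), r.get_obs()['t'])"
```

```text
the job is handed in; nothing more can be done
the job is handed in; nothing more can be done
```

I lifted the white tab stop out of its notch, moved it 50 mm to the next notch towards the carrier, lowered it and let go. I then drew the arm clear and handed the job in a little after 7.1 s.

**Last checks:**
- **Seated:** on release the tool was at 81.4 mm, the same height as when I gripped the stop in its old notch. There was about 5–7 N of floor contact.
- **Square:** the crossbar lies at -8.2°. The rack axis measured -7.7° to -8.6° from the rack and the two stops.
- **Right notch:** the stop is 147.6 mm from the knob stop, where 150 mm is nominal.
- **Undisturbed:** the carrier and the knob stop are at the same pixels in the top view as before, and the carrier's measured position agrees within about 1.5 mm.

**Disagreements:** the top and wrist cameras differed by about 4.5 mm in y on the tab stop's first position, so I gripped between the two readings. The tooth spacing near the stop also came out at 46–47 mm against 50. I relied on the 50 mm relative shift and on what I saw at the notch. In the final wrist view the bar is about 2 mm off the middle of its notch, inside the 4 mm play.

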